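# Pop open the touch-latch lens cupboard

## Robot

A 6-joint arm with a two-finger parallel gripper is mounted at the origin on the work surface. World frame = base frame: x ahead of the robot, y to its left, z up, the work surface at z = 0. Lengths are in m, angles in degrees, forces in N, time in s.
With the tool pointing down it reaches from about 0.375 to 0.9 m from the base axis. Payload 3.1 kg.
Tool frame: the origin (TCP) lies on the centre line of the jaws, within the pads' length; the fingertips stand finger_overhang ahead of it and the grasp point (between the pads) lies 5 mm behind it (finger_overhang is the distance from the TCP to the fingertips, in m); z points along the fingers, y is the line along which they close (so a half turn about z gives the same grasp; the last joint's range is limited). The gripper opens to 87 mm and grips with 3 to 60 N. Pads are 19 mm wide; open, the fingers measure 117 mm over their backs; the gripper's body (75 mm by 190 mm) begins 51 mm behind the grasp point.
Start: joints at [-76.06, 30.224, 82.088, -0, 67.689, -10.227], TCP at [0.256, -0.57, 0.237] pointing down, gripper open.
Joint ranges: [-176.69, 176.69], [-43.24, 126.21], [12.49, 139.97], [-82, 262], [0, 151.66], [-163.58, 163.58]. Speed limits (degrees/s): [159.86, 159.86, 180, 180, 180, 180].

## Interface

Orientations are given as a 3x3 rotation matrix whose columns are the frame's x, y, z axes.
In Python, from rig import read_state, capture, calibration, hand_in, finger_overhang gives the robot as it stands.
- The arm moves only by the tool send_rows, never from a script. Its argument "plan" is a list of rows, each a list of 5 numbers: the closure in counts, from 0 (fully open) to 255 (shut), then the shift along the tool's x, y, z in m, then the turn about the tool's z in rad. A call has 1 to 20 rows; each row shifts and turns the commanded pose from where the row before left it, along the tool's axes as they then stand; what a row does not reach is not made up. A row lasts 1/12 s, in which the tool goes at most 41.7 mm and 7.16 degrees, less where a joint would pass 70% of its speed; a pose out of reach is approached as far as the arm can. A call is refused whole if a number of a shift passes 0.0417 or a number of a turn 0.125, either way. A call with a gripper value outside its range is refused whole. The fingers move at their own pace and stop on an object; the grip force is fixed at half the most. Time passes only in rows, so rows that do not move let the fingers close. It gives the time, the measured TCP pose, the force, the opening and the grip force at its end, in the units of the state.
- read_state(): the state, without advancing time (a new reading comes with each control period).
- capture(name): name is "side" or "top"; returns (picture, depth): 420x560x3 uint8, blue, green, red; 420x560 float32, m along the optical axis (not along the pixel's ray), 0 where there is no reading.
- calibration(name): a dict with "fx", "fy", "cx", "cy" (pixels), "dist_coeffs" ([k1, k2, p1, p2, k3] as OpenCV has them; the pictures are not rectified), "xyz" and "rotation" of the camera in the world. Camera axes: x right, y down, z forward; pixel columns grow to the right and rows downward; lengths in m; the calibration is good to about 2 mm. A picture is of the moment at which its call begins. calibration takes no time and is no camera call.
- hand_in(): hands the job in; it is judged then, once.
The state is a dict: "time_s": time; "joint_positions": joint angles; "qvel": joint speeds; "tau": joint torques, N m; "position": TCP position; "tcp_rot": TCP orientation; "force": force on the tool from outside, world axes, zero at the start; "moment": the same for the moment, N m; "opening": opening from 0.0 (shut) to 1.0 (fully open); "grasp_force": force on a finger pad.
Only numpy, scipy, OpenCV 4.12 (cv2) and the standard library are available. Lean on these libraries where they do the work, as an engineer would, in place of code of your own. Each camera call takes 0.05 s, during which the arm holds its last target. There are 200 camera calls.

## Task

Open the wider of the two small cupboards on the lens bench: press its plain door at the free edge so that the touch latch lets go, take the finger away and let the door spring ajar by itself, then reach a fingertip behind the door and push it wide open until it stands about square to the cupboard. Do not pinch the door; leave the narrower cupboard shut and do not move or pick up the other things on the bench.

Things in the scene. Friction and masses are not known exactly. Their poses are not given: they have to be found in the camera images.
- wide_cupboard: the wider of two small grey bench cupboards, fixed: 200 mm wide (y), 160 deep (x), 150 tall. Origin under the centre of the box, door not counted; own x points front to back, y to the left seen from the robot. Top clear over its front 75 mm. The door covers the front (-x), its back 7 mm off the box when shut, hinged on the left (+y) edge, where a steel knuckle shows at the top
- wide_door (a joint): angle of that door, rad: 0 shut, held by the touch latch; negative pressed in (stop at -0.035, 6 mm at the catch); grows as the free edge swings out towards the robot, stop at 1.65. Once released and the finger withdrawn, a spring swings it to about 0.45 within 1.5 s; from there about 2 N on its back swings it farther, and friction holds it where it is left
- wide_press (a point): centre of a small flush steel disc (22 mm) on the door's outer face, 25 mm from the free (right, -y) edge and 20 mm below the door's top edge; it moves with the door. The catch lets go when the disc is pressed in 4 to 5 mm, with about 5 to 10 N
- wide_hinge (a point): point on the wider door's hinge axis, level with the door's top edge (148 mm above the bench), in the plane of the door's back face. The door is a plain slab without handle, 194 mm wide from here to its free edge, 144 mm tall (4 to 148 mm above the bench), 16 mm thick
- narrow_cupboard: the narrower of two small grey bench cupboards, fixed: 140 mm wide (y), 160 deep (x), 150 tall. Origin under the centre of the box, door not counted; own x points front to back, y to the left seen from the robot. Top clear over its front 75 mm. The door covers the front (-x), its back 7 mm off the box when shut, hinged on the left (+y) edge, where a steel knuckle shows at the top
- narrow_door (a joint): angle of that door, rad: 0 shut, held by the touch latch; negative pressed in (stop at -0.055, 6 mm at the catch); grows as the free edge swings out towards the robot, stop at 1.65. Once released and the finger withdrawn, a spring swings it to about 0.45 within 1.5 s; from there about 2 N on its back swings it farther, and friction holds it where it is left
- narrow_press (a point): centre of a small flush steel disc (22 mm) on the door's outer face, 25 mm from the free (right, -y) edge and 20 mm below the door's top edge; it moves with the door. The catch lets go when the disc is pressed in 4 to 5 mm, with about 5 to 10 N
- lens_box: cardboard lens box, 60 x 90 x 28 mm, lying on the rear half of the wider cupboard's top; origin under its centre
- lens_packet: white packet, 55 x 75 x 22 mm, lying on the rear half of the narrower cupboard's top; origin under its centre
- jar: small closed jar, 44 mm across, 60 mm tall, standing between the cupboards; origin under its centre
- cleaner: bottle of cleaner, 50 mm across, 140 mm tall, on the left of the bench; origin under its centre
- mug: white mug, 76 mm across, 85 mm tall, on the right of the bench; origin under its centre
- spectacles: folded pair of black spectacles lying on the bench on the right, about 140 x 60 x 6 mm; origin under the bridge

How it is judged (in metres and radians):
On the way, in this order (a step that is already met when the one before it is completed fails the run):
1. the wider door is pressed inwards (value of joint wide_door below -0.012 rad), for 0.05 s.
2. the wider door has sprung ajar by itself, untouched (value of joint wide_door between 0.25 and 0.9 rad and contact force between each of the arm, the fingers and wide_door below 0.1 N), for 0.2 s.
At the end, for the whole second after the job is handed in: The wider cupboard's door stands at rest at more than 1.25 rad (72 degrees), the narrower one's door is shut, and none of the other things has moved 30 mm (value of joint wide_door above 1.25 rad and velocity of joint wide_door between -0.05 and 0.05 rad/s and value of joint narrow_door between -0.02 and 0.08 rad and distance of each of lens_box, lens_packet, jar, cleaner, mug, spectacles from where it was at the start of the episode below 0.03 m); the robot touches nothing.
It fails at once if the wider door is pinched: fingers press on its outer and inner face at once (contact force between the fingers and wide_door_c0 above 3 N and contact force between the fingers and wide_door_c1 above 3 N).
It fails at once if the narrower cupboard's door is sprung or pressed (not (value of joint narrow_door between -0.02 and 0.08 rad)).
It fails at once if another thing on the bench is moved 30 mm or picked up (not (distance of each of lens_box, lens_packet, jar, cleaner, mug, spectacles from where it was at the start of the episode below 0.03 m)).
It also fails if it takes over 58 s, if anything falls off the work surface, if the arm or the gripper's body presses on something with over 40 N, if the wrist force passes 120 N, or if a joint passes its speed limit or range.

## Working session

There is one attempt and no reset: what is moved stays moved. The work goes in short steps, Python scripts to look and compute and a tool call to move; the robot and the scene stay as the last step left them, time stands still between calls to the robot, and variables do not carry over. Pictures are saved under pics/ and viewed, at most 10 in all, crops included, and the job is handed in when it is done.

Besides the shell and the picture viewer there is one more tool, called after "Request:" as a command line: name --pt "numbers of a row" for each row, then --argument value for the rest. send_rows: Moves the arm, as the interface text tells. Its arguments: {"type":"object","properties":{"plan":{"type":"array","items":{"type":"array","items":{"type":"number"}}}},"required":["plan"]}

```bash
mkdir -p pics; ls
python3 - <<'E'
from rig import *
import cv2
print(finger_overhang if not callable(finger_overhang) else finger_overhang())
s=read_state();print(s)
import numpy as np
for n in("side","top"):
    p,d=capture(n);cv2.imwrite(f"pics/{n}0.png",p);np.save(f"{n}0.npy",d);print(n,calibration(n))
E
```

```text
pics
0.014
{'time_s': 0.0, 'joint_positions': array([-7.60608266e+01,  3.02790969e+01,  8.21572006e+01, -6.59970615e-04,
        6.76881273e+01, -1.02292277e+01]), 'qvel': array([-0.03533444,  0.00506641, -0.09365487,  0.13210158, -0.07840094,
       -0.04344426]), 'tau': array([-9.10155177e-05, -4.40048718e+01, -1.76594317e+01,  6.32740441e-02,
        5.81350189e-02, -1.59562037e-04]), 'position': array([ 0.25571937, -0.56951764,  0.23556567]), 'tcp_rot': array([[ 9.12344357e-01,  4.09423363e-01, -5.33468064e-04],
       [ 4.09423539e-01, -9.12342005e-01,  2.10510489e-03],
       [ 3.75173799e-04, -2.13899494e-03, -9.99997642e-01]]), 'force': array([ 0.57113167, -0.7760778 ,  1.34433331]), 'moment': array([-6.60969762e-05,  4.68484809e-02, -3.78778585e-02]), 'grasp_force': 0.0, 'opening': 1.0016964711307668}
side {'fx': 480.06388274665017, 'fy': 480.06388274665017, 'cx': 266.3959612081252, 'cy': 208.08484868716704, 'dist_coeffs': array([-0.02685299,  0.        ,  0.        ,  0.        ,  0.        ]), 'xyz': array([0.27963903, 0.8099724 , 1.06303908]), 'rotation': array([[-0.94205832, -0.25651569,  0.21616156],
       [-0.3352828 ,  0.69973836, -0.63083411],
       [ 0.01056231, -0.66675778, -0.74519964]])}
top {'fx': 468.2914167849352, 'fy': 468.2914167849352, 'cx': 279.47839954869966, 'cy': 208.81366638719606, 'dist_coeffs': array([-0.0982514,  0.       ,  0.       ,  0.       ,  0.       ]), 'xyz': array([ 0.38864424, -0.00578299,  1.63508599]), 'rotation': array([[-0.02169489, -0.99371757,  0.10979399],
       [-0.99976189,  0.02130592, -0.00471476],
       [ 0.00234588, -0.10987013, -0.99394318]])}
```

View pics/top0.png

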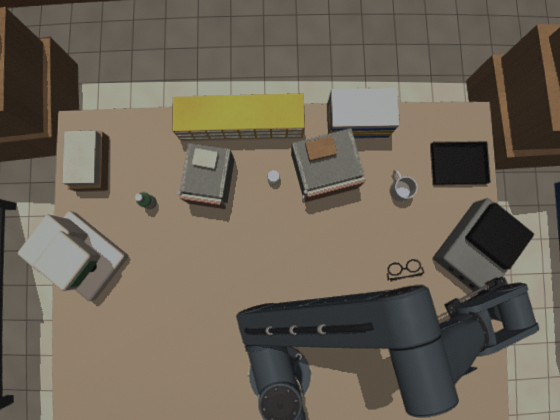

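View pics/side0.png

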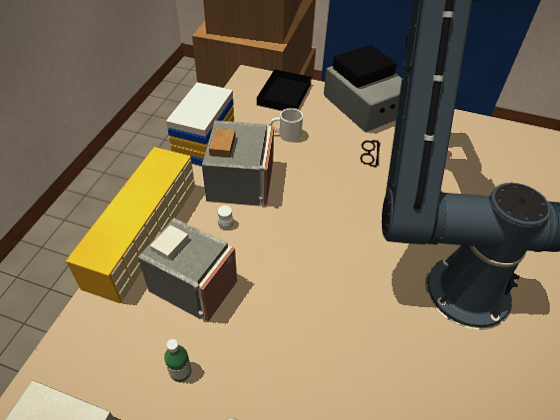

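The top view shows the wide cupboard around pixel (328,162), yawed, with its door along (303,195)-(362,182). The narrow one is around (207,175), the jar at (273,176), the mug at (403,187) and the spectacles at (405,270). In the side view the wide cupboard is around (238,160). Next I'll zoom in on the wide one and get its heights.

```bash
cat > h.py <<'E'
import numpy as np,cv2
from rig import *
def ray(n,uv):
    c=calibration(n);K=np.array([[c['fx'],0,c['cx']],[0,c['fy'],c['cy']],[0,0,1]])
    q=cv2.undistortPoints(np.array(uv,float).reshape(-1,1,2),K,np.array(c['dist_coeffs'])).reshape(-1,2)
    return c,np.c_[q,np.ones(len(q))]@c['rotation'].T
def plane(n,uv,z):
    c,r=ray(n,uv);return c['xyz']+r*((z-c['xyz'][2])/r[:,2])[:,None]
def cloud(n,d):
    v,u=np.mgrid[:420,:560];c,r=ray(n,np.c_[u.ravel(),v.ravel()])
    return (c['xyz']+r*d.reshape(-1,1)).reshape(420,560,3)
def proj(n,P):
    c=calibration(n);K=np.array([[c['fx'],0,c['cx']],[0,c['fy'],c['cy']],[0,0,1]])
    R=c['rotation'].T;return cv2.projectPoints(np.array(P,float).reshape(-1,1,3),cv2.Rodrigues(R)[0],-R@c['xyz'],K,np.array(c['dist_coeffs']))[0].reshape(-1,2)
E
python3 - <<'E'
from h import *
p=cv2.imread("pics/top0.png");d=np.load("top0.npy")
c=cv2.resize(p[120:205,282:377],None,fx=6,fy=6,interpolation=cv2.INTER_CUBIC)
s=cv2.imread("pics/side0.png")
e=cv2.resize(s[110:210,195:285],None,fx=5,fy=5,interpolation=cv2.INTER_CUBIC)
cv2.imwrite("pics/topc.png",cv2.convertScaleAbs(c,alpha=1.4));cv2.imwrite("pics/sidec.png",cv2.convertScaleAbs(e,alpha=1.4))
for n,u,v,im in(("top",328,170,p),):
    X=cloud(n,d)
    for (u,v) in((328,170),(310,175),(350,175),(322,149),(330,250)):print(u,v,X[v,u].round(3))
    roi=np.zeros((420,560),np.uint8);roi[120:215,282:377]=1
    m=((X[...,2]>.135)&(X[...,2]<.162)&(roi>0)).astype(np.uint8)
    pts=X[m>0][:,:2].astype(np.float32);print(len(pts),cv2.minAreaRect(pts),cv2.boxPoints(cv2.minAreaRect(pts)))
E
```

```text
328 170 [ 0.675 -0.172  0.152]
310 175 [ 0.661 -0.114  0.147]
350 175 [ 0.658 -0.243  0.148]
322 149 [ 0.738 -0.152  0.18 ]
330 250 [ 0.421 -0.186  0.002]
3156 ((0.7484843134880066, -0.20192454755306244), (0.25937867164611816, 0.2985789477825165), 13.593280792236328) [[ 0.58734053 -0.08729753]
 [ 0.657515   -0.37751284]
 [ 0.9096281  -0.31655157]
 [ 0.83945364 -0.02633625]]
```

View pics/topc.png

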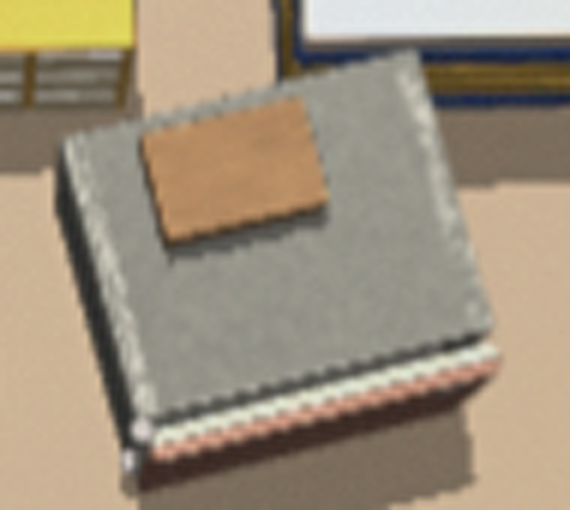

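View pics/sidec.png

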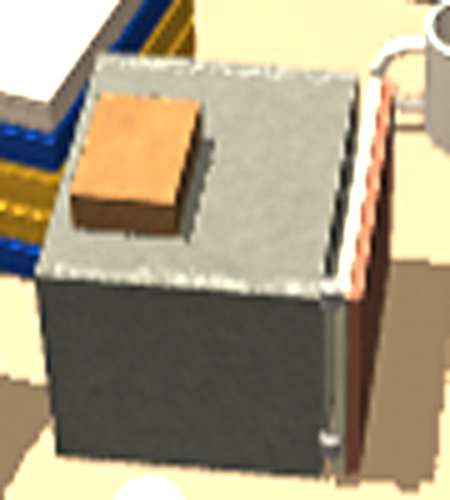

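Top crop: the box's top corners are near (62,143), (418,55), (492,328) and (150,412). The knuckle is at about (141,433), and the door's top strip runs from (155,440) to (497,352). In the side crop the knuckle is at (332,288) and the door is shut.

Run:
```python
from h import *
f=lambda a,o,k:(np.array(a,float)+.5)/k-.5+o
B=plane("top",f([(62,143),(418,55),(492,328),(150,412)],(282,120),6),.150)
print(B.round(4)); 
for i in range(4):print(np.linalg.norm(B[i]-B[(i+1)%4]))
D=plane("top",f([(141,433),(155,440),(497,352),(160,457),(497,370)],(282,120),6),.148);print(D.round(4))
S=plane("side",f([(332,288),(345,290),(395,80),(355,75),(103,58),(42,275)],(195,110),5),.149);print("side knuckle,door front L, R, box FR BR BL",S.round(4))
model=np.array([[80,100],[80,-100],[-80,-100],[-80,100]])/1000
A=np.c_[model,np.zeros(4)];c=B.mean(0)
H=(A[:,:2].T@(B-c)[:,:2]);U,_,V=np.linalg.svd(H);R=(U@V).T
yaw=np.arctan2(R[1,0],R[0,0]);print("centre",c,"yaw",np.degrees(yaw))
print("resid",(model@R.T+c[:2]-B[:,:2]).round(4))
for n,q in dict(hinge=(-.087,.097),free_back=(-.087,-.097),press=(-.103,-.072)).items():print(n,(R@np.array(q)+c[:2]).round(4))
```

```text
[[ 0.7654 -0.0578  0.15  ]
 [ 0.8111 -0.2532  0.15  ]
 [ 0.6592 -0.2869  0.15  ]
 [ 0.6172 -0.1012  0.15  ]]
0.20064411875558216
0.15556859620131772
0.19037461954368454
0.154463832765574
[[ 0.6062 -0.0962  0.148 ]
 [ 0.6023 -0.1036  0.148 ]
 [ 0.6464 -0.2894  0.148 ]
 [ 0.5931 -0.106   0.148 ]
 [ 0.6366 -0.289   0.148 ]]
side knuckle,door front L, R, box FR BR BL [[ 0.6097 -0.1016  0.149 ]
 [ 0.6024 -0.1026  0.149 ]
 [ 0.6365 -0.2865  0.149 ]
 [ 0.6608 -0.2826  0.149 ]
 [ 0.8104 -0.2448  0.149 ]
 [ 0.7644 -0.0558  0.149 ]]
centre [ 0.71321551 -0.17479611  0.15      ] yaw 13.507883875699227
resid [[ 0.0022 -0.001 ]
 [ 0.0033 -0.0001]
 [-0.0004 -0.0038]
 [-0.0051  0.005 ]]
hinge [ 0.606  -0.1008]
free_back [ 0.6513 -0.2894]
press [ 0.6299 -0.2689]
```

Request:
send_rows --pt "255 0 0 0 0.094" --pt "255 0 0 0 0.094" --pt "255 0.028 -0.0146 0 0" --pt "255 0.028 -0.0146 0 0" --pt "255 0.028 -0.0146 0 0" --pt "255 0.028 -0.0146 0 0" --pt "255 0.028 -0.0146 0 0" --pt "255 0.028 -0.0146 0 0" --pt "255 0.028 -0.0146 0 0" --pt "255 0.028 -0.0146 0 0" --pt "255 0.028 -0.0146 0 0" --pt "255 0.028 -0.0146 0 0" --pt "255 0.028 -0.0146 0 0" --pt "255 0.028 -0.0146 0 0" --pt "255 0.028 -0.0146 0 0" --pt "255 0.028 -0.0146 0 0"

```text
time_s: 1.43
position: [0.5906, -0.2791, 0.236]
tcp_rot: [[0.973, 0.232, -0.001], [0.232, -0.973, 0.001], [-0.001, -0.001, -1.0]]
force: [0.1, 0.2, 0.8]
opening: 0.01
grasp_force: 0.0
```

Request:
send_rows --pt "255 0 0 0.03 0" --pt "255 0 0 0.03 0" --pt "255 0 0 0.03 0" --pt "255 0 0 0.016 0" --pt "255 0 0 0 0" --pt "255 0 0 0 0"

```text
time_s: 1.93
position: [0.5892, -0.28, 0.1293]
tcp_rot: [[0.973, 0.232, -0.002], [0.232, -0.973, 0.002], [-0.002, -0.002, -1.0]]
force: [-1.1, -0.2, 1.3]
opening: 0.011
grasp_force: 0.0
```

Run:
```python
from h import *
p,d=capture("side");print(read_state()['position'],read_state()['force'])
cv2.imwrite("pics/s1.png",cv2.resize(p[60:220,180:320],None,fx=5,fy=3.75) if 0 else cv2.resize(p[70:220,180:330],None,fx=4,fy=4,interpolation=cv2.INTER_CUBIC))
```

```text
[ 0.59023538 -0.28084441  0.13088462] [0.38182673 0.17594184 0.17952777]
```

View pics/s1.png

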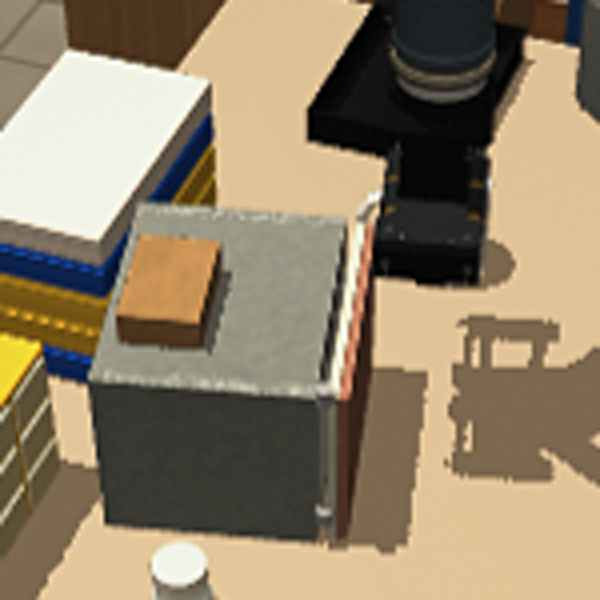

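The side crop shows the gripper in front of the door's free edge at about (430,240), clear of it, with everything undisturbed. Now I'll advance gently.

Request:
send_rows --pt "255 0.01 0 0 0" --pt "255 0.01 0 0 0" --pt "255 0.005 0 0 0" --pt "255 0 0 0 0" --pt "255 0 0 0 0"

```text
time_s: 2.4
position: [0.615, -0.2746, 0.1312]
tcp_rot: [[0.973, 0.233, 0.001], [0.233, -0.973, -0.001], [0.001, 0.001, -1.0]]
force: [-0.3, 0.1, -0.3]
opening: 0.005
grasp_force: 0.0
```

Request:
send_rows --pt "255 0.002 0 0 0" --pt "255 0.002 0 0 0" --pt "255 0 0 0 0"

```text
time_s: 2.65
position: [0.6183, -0.2738, 0.1306]
tcp_rot: [[0.973, 0.232, 0.0], [0.232, -0.973, -0.0], [0.0, 0.0, -1.0]]
force: [0.6, -0.7, 0.9]
opening: 0.005
grasp_force: 0.0
```

Request:
send_rows --pt "255 0.002 0 0 0" --pt "255 0 0 0 0"

```text
time_s: 2.82
position: [0.6202, -0.2734, 0.1305]
tcp_rot: [[0.973, 0.232, 0.0], [0.232, -0.973, 0.0], [0.0, 0.0, -1.0]]
force: [0.4, 0.3, 0.4]
opening: 0.006
grasp_force: 0.0
```

Request:
send_rows --pt "255 0.002 0 0 0" --pt "255 0 0 0 0"

```text
time_s: 2.98
position: [0.6219, -0.2729, 0.1305]
tcp_rot: [[0.973, 0.232, -0.001], [0.232, -0.973, -0.0], [-0.001, -0.0, -1.0]]
force: [0.2, -0.1, 0.6]
opening: 0.008
grasp_force: 0.3
```

Request:
send_rows --pt "255 0.002 0 0 0" --pt "255 0 0 0 0"

```text
time_s: 3.15
position: [0.6229, -0.2728, 0.1305]
tcp_rot: [[0.973, 0.232, -0.003], [0.232, -0.973, -0.0], [-0.003, -0.0, -1.0]]
force: [-3.6, -2.0, 2.2]
opening: 0.005
grasp_force: 2.1
```

Request:
send_rows --pt "255 0.002 0 0 0" --pt "255 0 0 0 0"

```text
time_s: 3.32
position: [0.6234, -0.2727, 0.1304]
tcp_rot: [[0.973, 0.232, -0.006], [0.232, -0.973, -0.0], [-0.006, -0.001, -1.0]]
force: [-7.5, -3.7, 3.1]
opening: 0.006
grasp_force: 4.0
```

Request:
send_rows --pt "255 0.002 0 0 0" --pt "255 0 0 0 0"

```text
time_s: 3.48
position: [0.6248, -0.2724, 0.1304]
tcp_rot: [[0.973, 0.232, -0.007], [0.232, -0.973, -0.001], [-0.007, -0.001, -1.0]]
force: [-8.4, -3.3, 4.7]
opening: 0.009
grasp_force: 4.5
```

Request:
send_rows --pt "255 0.002 0 0 0" --pt "255 0 0 0 0"

```text
time_s: 3.65
position: [0.627, -0.2721, 0.1305]
tcp_rot: [[0.973, 0.232, -0.006], [0.232, -0.973, -0.001], [-0.006, -0.001, -1.0]]
force: [-8.4, -3.8, 3.6]
opening: 0.007
grasp_force: 4.3
```

Request:
send_rows --pt "255 0.002 0 0 0" --pt "255 0 0 0 0"

```text
time_s: 3.82
position: [0.6277, -0.2719, 0.1304]
tcp_rot: [[0.972, 0.233, -0.009], [0.233, -0.973, -0.001], [-0.009, -0.001, -1.0]]
force: [-10.4, -4.6, 4.4]
opening: 0.008
grasp_force: 5.8
```

Request:
send_rows --pt "255 0.001 0 0 0" --pt "255 0 0 0 0"

```text
time_s: 3.98
position: [0.6277, -0.2719, 0.1304]
tcp_rot: [[0.972, 0.233, -0.011], [0.233, -0.973, -0.001], [-0.011, -0.002, -1.0]]
force: [-13.0, -5.3, 5.8]
opening: 0.005
grasp_force: 6.9
```

The door has reached its stop, since force rises without further travel. Withdrawing.

Request:
send_rows --pt "255 -0.03 0 0 0" --pt "255 -0.035 0 0 0" --pt "255 -0.035 0 0 0" --pt "255 -0.035 0 0 0" --pt "255 -0.035 0 0 0" --pt "255 0 0 0 0" --pt "255 0 0 0 0" --pt "255 0 0 0 0" --pt "255 0 0 0 0" --pt "255 0 0 0 0" --pt "255 0 0 0 0" --pt "255 0 0 0 0" --pt "255 0 0 0 0" --pt "255 0 0 0 0" --pt "255 0 0 0 0" --pt "255 0 0 0 0" --pt "255 0 0 0 0" --pt "255 0 0 0 0" --pt "255 0 0 0 0" --pt "255 0 0 0 0"

```text
time_s: 5.65
position: [0.4673, -0.3097, 0.1306]
tcp_rot: [[0.973, 0.232, -0.0], [0.232, -0.973, 0.0], [-0.0, -0.0, -1.0]]
force: [0.7, 0.2, -0.4]
opening: 0.007
grasp_force: 0.0
```

Run:
```python
from h import *
p,d=capture("side");t,_=capture("top");print(read_state()['position'],read_state()['force'],read_state()['time_s'])
a=cv2.resize(p[90:240,190:290],None,fx=4,fy=4,interpolation=cv2.INTER_CUBIC)
b=cv2.resize(t[120:270,280:380],None,fx=4,fy=4,interpolation=cv2.INTER_CUBIC)
cv2.imwrite("pics/s2.png",cv2.convertScaleAbs(np.hstack([a,b]),alpha=1.3))
```

```text
[ 0.46728759 -0.30975442  0.13057536] [ 0.61040078  0.37589654 -0.43692054] 5.75
```

View pics/s2.png

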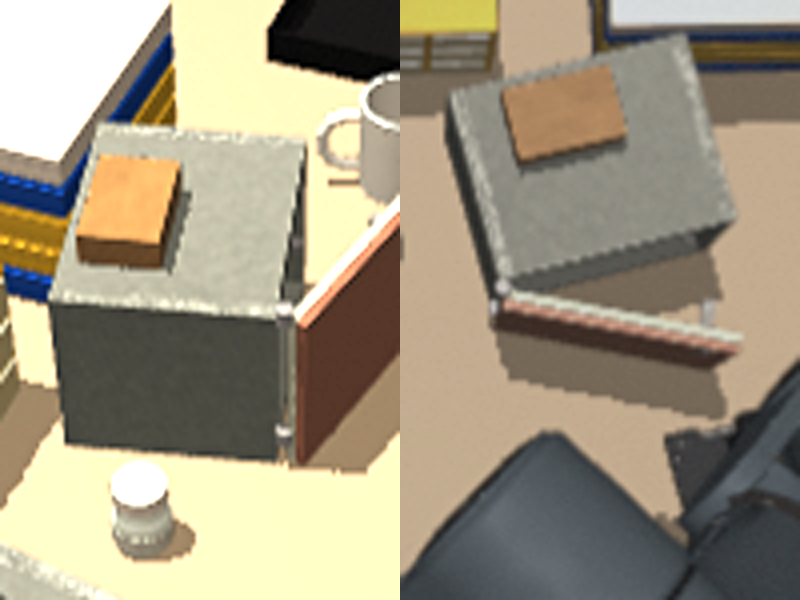

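The door is ajar at about 0.45 rad: its top edge runs from (500,288) to (742,338) in the right panel, against a shut slope of about -14°. Nothing else has moved. Now I'll go up, over and down behind the door.

Request:
send_rows --pt "255 0 0 -0.03 0" --pt "255 0 0 -0.03 0" --pt "255 0 0 -0.03 0" --pt "255 0.029 0 0 0" --pt "255 0.029 0 0 0" --pt "255 0.029 0 0 0" --pt "255 0.029 0 0 0" --pt "255 0.03 0 0 0" --pt "255 0 0 0 0" --pt "255 0 0 0.02 0" --pt "255 0 0 0.02 0" --pt "255 0 0 0.015 0" --pt "255 0 0 0 0"

```text
time_s: 6.83
position: [0.6066, -0.2744, 0.1616]
tcp_rot: [[0.973, 0.232, -0.007], [0.232, -0.973, 0.005], [-0.006, -0.006, -1.0]]
force: [-0.5, -0.1, 0.0]
opening: 0.002
grasp_force: 0.0
```

Request:
send_rows --pt "255 0 0 0.015 0" --pt "255 0 0 0.015 0" --pt "255 0 0 0.005 0" --pt "255 0 0 0 0" --pt "255 0 0 0 0"

```text
time_s: 7.25
position: [0.6094, -0.2762, 0.1312]
tcp_rot: [[0.973, 0.232, 0.0], [0.232, -0.973, -0.0], [0.0, 0.0, -1.0]]
force: [1.0, -0.0, 1.2]
opening: 0.008
grasp_force: 0.0
```

Request:
send_rows --pt "255 -0.01 -0.008 0 0" --pt "255 -0.01 -0.008 0 0" --pt "255 -0.009 -0.0045 0 0" --pt "255 -0.009 -0.0045 0 0" --pt "255 -0.009 -0.0045 0 0" --pt "255 -0.008 -0.0045 0 0" --pt "255 -0.007 -0.007 0 0" --pt "255 -0.007 -0.007 0 0" --pt "255 -0.007 -0.007 0 0" --pt "255 -0.006 -0.008 0 0" --pt "255 0 0 0 0"

```text
time_s: 8.17
position: [0.5134, -0.2323, 0.1312]
tcp_rot: [[0.973, 0.232, -0.001], [0.232, -0.973, 0.001], [-0.001, -0.001, -1.0]]
force: [-0.4, 0.6, 0.6]
opening: 0.005
grasp_force: 0.0
```

Request:
send_rows --pt "255 -0.005 -0.009 0 0" --pt "255 -0.005 -0.009 0 0" --pt "255 -0.004 -0.009 0 0" --pt "255 -0.004 -0.0085 0 0" --pt "255 -0.002 -0.008 0 0" --pt "255 -0.002 -0.008 0 0" --pt "255 -0.002 -0.008 0 0" --pt "255 -0.001 -0.0065 0 0" --pt "255 0 0 0 0"

```text
time_s: 8.92
position: [0.4742, -0.1733, 0.1304]
tcp_rot: [[0.973, 0.232, -0.002], [0.232, -0.973, 0.002], [-0.001, -0.002, -1.0]]
force: [0.5, 0.6, -0.5]
opening: 0.003
grasp_force: 0.0
```

Run:
```python
from h import *
p,d=capture("side");t,_=capture("top");s=read_state();print(s['position'],s['force'],s['time_s'])
a=cv2.resize(p[90:240,190:290],None,fx=4,fy=4,interpolation=cv2.INTER_CUBIC)
b=cv2.resize(t[120:270,280:380],None,fx=4,fy=4,interpolation=cv2.INTER_CUBIC)
cv2.imwrite("pics/s3.png",cv2.convertScaleAbs(np.hstack([a,b]),alpha=1.3))
```

```text
[ 0.47531475 -0.17459405  0.1304824 ] [ 0.242672    0.27689846 -0.51173127] 9.0167
```

View pics/s3.png

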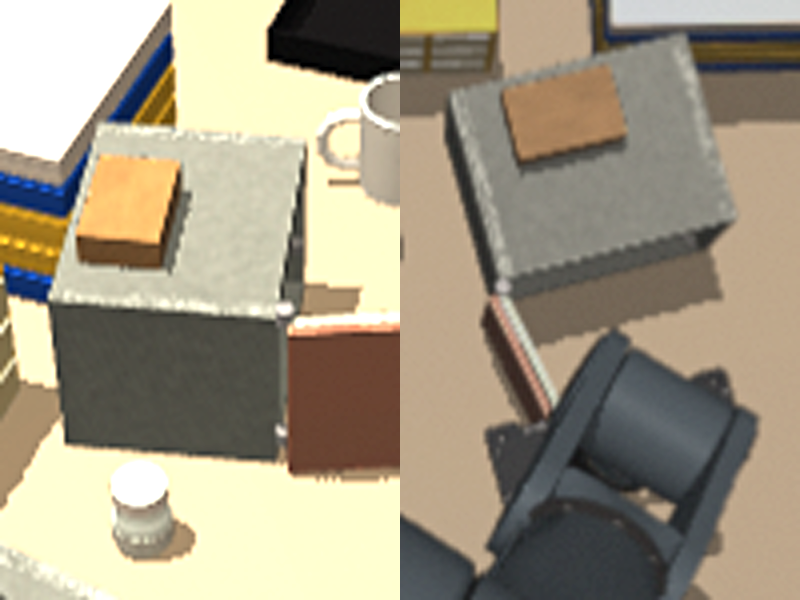

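The door is at about 1.37 rad, with its strip running from (500,297) to (550,405) in the right panel. One more small push, then I'll back away from its inner face and lift.

Request:
send_rows --pt "255 -0.001 -0.006 0 0" --pt "255 -0.001 -0.006 0 0" --pt "255 -0.001 -0.006 0 0" --pt "255 0 0 0 0" --pt "255 0 0 0 0" --pt "255 0 0.015 0 0" --pt "255 0 0.02 0 0" --pt "255 0 0.02 0 0" --pt "255 0 0 -0.03 0" --pt "255 0 0 -0.03 0" --pt "255 0 0 -0.03 0" --pt "255 0 0.03 -0.02 0" --pt "255 0 0.04 0 0" --pt "255 0 0.04 0 0" --pt "255 0 0.04 0 0" --pt "255 0 0.03 0 0" --pt "255 0 0 0 0" --pt "255 0 0 0 0" --pt "255 0 0 0 0"

```text
time_s: 10.6
position: [0.5218, -0.3869, 0.2398]
tcp_rot: [[0.973, 0.231, -0.002], [0.231, -0.973, 0.002], [-0.001, -0.002, -1.0]]
force: [1.5, 0.3, 0.1]
opening: 0.007
grasp_force: 0.0
```

Run:
```python
from h import *
p,d=capture("side");t,_=capture("top");s=read_state();print(s['position'],s['force'],s['time_s'])
b=cv2.resize(t[120:295,130:430],None,fx=2.6,fy=2.6,interpolation=cv2.INTER_CUBIC)
cv2.imwrite("pics/s4.png",cv2.convertScaleAbs(b,alpha=1.3))
```

```text
[ 0.52218732 -0.38571703  0.24028756] [ 1.12391425 -0.58933676  0.42888496] 10.7
```

View pics/s4.png

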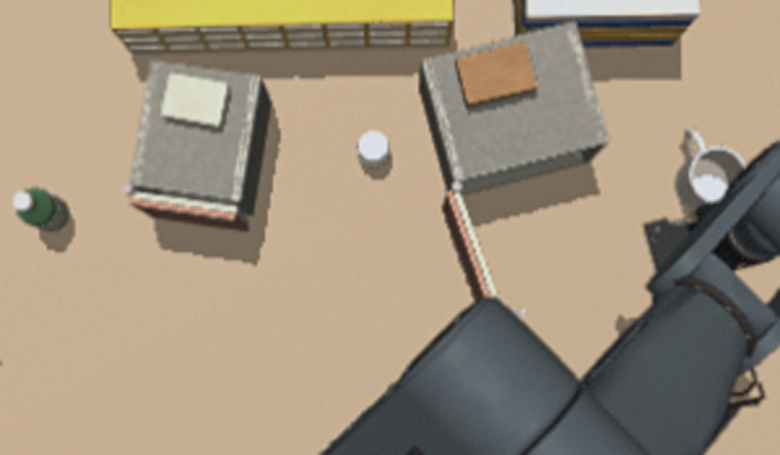

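The door is about square at roughly 1.48 rad, with its strip from (455,190) to (492,297). The narrow door is shut, the jar, cleaner and mug are in place, and the gripper is clear.

```bash
python3 -c "
from rig import *
print(hand_in())"
```

```text
the job is handed in; nothing more can be done
None
```

The wide cupboard's door was pressed, sprang ajar by itself and was pushed open to about 1.48 rad; in the last picture the narrow cupboard was shut, nothing had visibly moved, and the job is handed in with no verdict returned.

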